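Sort salvaged components into the bench trays

ROBOT

A 7-joint arm with a two-finger parallel gripper is mounted at the origin on the work surface. World frame = base frame: x ahead of the robot, y to its left, z up, the work surface at z = 0. Lengths are in m, angles in rad, forces in N, time in s.
With the tool pointing down it reaches from about 0.4 to 0.85 m from the base axis. Payload 4.5 kg.
Tool frame: the origin (TCP) lies at the very end of the fingers, on their centre line; the grasp point (between the pads) lies 19 mm behind it; z points along the fingers, y is the line along which they close (so a half turn about z gives the same grasp; the last joint's range is limited). The gripper opens to 88 mm and grips with 3 to 60 N. Pads are 18 mm wide; open, the fingers measure 123 mm over their backs; the gripper's body (75 mm by 187 mm) begins 45 mm behind the grasp point.
Start: joints at [-1.134, 0.689, -0.195, 1.565, 0.157, 0.902, -0.215], TCP at [0.245, 0.575, 0.239] pointing down, gripper open.
Joint ranges: [-3.01, 3.01], [-0.46, 2.08], [-1.47, 1.51], [0.13, 2.56], [-1, 4.14], [0.04, 2.09], [-2.66, 2.66]. Speed limits (rad/s): [2.57, 2.57, 3.14, 3.14, 3.14, 3.14, 3.14].

INTERFACE

Orientations are given as a unit quaternion [x, y, z, w].
In Python, from bench import manip, imaging gives the robot as it stands. The module is installed in compiled form; this text tells all that it offers.
- The arm moves only by the tool step_arm, never from a script. Its arguments are lists of equal length, an entry for each row: "angular": the turn, a rotation vector about the tool's x, y, z in degrees, a list of three; "xyz": the shift along the tool's x, y, z in mm, a list of three; "jaw": the opening, from 0 (shut) to 1 (fully open). A call has 1 to 20 rows; each row shifts and turns the commanded pose from where the row before left it, along the tool's axes as they then stand; what a row does not reach is not made up. A row lasts 1/12 s, in which the tool goes at most 41.7 mm and 7.16 degrees, less where a joint would pass 70% of its speed; a pose out of reach is approached as far as the arm can. A call with a gripper value outside its range is refused whole. The fingers move at their own pace and stop on an object; "force" is the grip in N (left out, the last holds). Time passes only in rows, so rows that do not move let the fingers close. It gives the time, the measured TCP pose, the force, the opening and the grip force at its end, in the units of the state.
- manip.read_state(): the state, without advancing time (a new reading comes with each control period).
- imaging.read_camera(name): name is "scene" or "top" or "wrist"; returns the picture (420x560x3 uint8, blue, green, red); there is no depth.
- imaging.camera_model(name): a dict with "mtx" (3x3 intrinsics, pixels), "pose" (4x4, takes a point from camera to world coordinates); the wrist camera has in their place "mount" (4x4, takes a point from camera to tool coordinates, whose origin is the TCP and whose axes are the flange's). Camera axes: x right, y down, z forward; pixel columns grow to the right and rows downward; lengths in m; the calibration is good to about 2 mm. The wrist camera is an equidistant fisheye: a pixel r from the principal point sees the ray r / f radians off the axis. A picture is of the moment at which its call begins: read the wrist's pose just before it. camera_model takes no time and is no camera call.
- manip.job_done(): hands the job in; it is judged then, once.
Trained networks look in the newest picture that a camera, given by its name, has taken for a name from the list of things; names that differ only in an ending like _2 or _b are one class to them, and where a whole thing is asked for, a point or a joint stands for the part that bears it (a point fixed in the world has none). Each returns a list of dicts, best first, with "p" (0 to 1); they miss things now and then, are a little off and sometimes report something else, mostly with a low value. They report only what shows in the picture. A call takes as long as a camera call.
- imaging.boxes_of(query, camera): "uv" ([column, row] in pixels, amid what is visible of it).
- imaging.silhouettes(query, camera): "region" (420x560 bool, what is visible of it) and "uv" ([column, row] in pixels, amid what is visible of it).
- imaging.mark_of(query, camera): "uv" ([column, row] in pixels: a listed point, or the origin of a listed thing).
The state is a dict: "clock": time; "qpos": joint angles; "qd": joint speeds; "joint_torque": joint torques, N m; "eef_pos": TCP position; "ee_rot": TCP orientation; "wrist_force": force on the tool from outside, world axes, zero at the start; "ft_torque": the same for the moment, N m; "width": finger opening in m; "grasp_force": force on a finger pad.
Only numpy, scipy, OpenCV 4.12 (cv2) and the standard library are available. Lean on these libraries where they do the work, as an engineer would, in place of code of your own. Each camera call takes 0.05 s, during which the arm holds its last target. There are 200 camera calls.

TASK

Sort the salvaged parts into the trays: the two capacitors into the red tray, the two heat sinks (silver and black) into the blue tray, and the transformer into the white tray. Put only one part in each bay, standing upright on the bay's floor. Do not disturb the solder reel or the flux bottle.

Things in the scene. Friction and masses are not known exactly. Their poses are not given: they have to be found in the camera images.
- cap_blue: Large electrolytic capacitor: upright cylinder with blue sleeve, a pale stripe down one side and a bare aluminium top, 30 mm diameter, 50 mm tall, about 45 g. Loose, stands upright on the green mat (mat top at z = 0.003 m). Origin: centre of the underside, z up.
- cap_black: Electrolytic capacitor: upright cylinder with black sleeve, a grey stripe down one side and a bare aluminium top, 26 mm diameter, 46 mm tall, about 45 g. Loose, stands upright on the green mat (mat top at z = 0.003 m). Origin: centre of the underside, z up.
- sink_silver: Finned heat sink of bare silvery aluminium, a block of upright fins on a central web: 40 mm along its x, 26 mm along its y, 46 mm tall, about 60 g; can be gripped as a solid block across either pair of sides. Loose, stands upright on the green mat (mat top at z = 0.003 m). Origin: centre of the underside, z up.
- sink_black: Finned heat sink, black anodised, same shape as the silver one: 40 mm along its x, 26 mm along its y, 46 mm tall, about 60 g; can be gripped as a solid block across either pair of sides. Loose, stands upright on the green mat (mat top at z = 0.003 m). Origin: centre of the underside, z up.
- transformer: Small power transformer: dark grey core round a yellow-taped winding on a black base, 42 mm along its x, 34 mm along its y, 44 mm tall, about 140 g; can be gripped as a solid block across either pair of sides. Loose, stands upright on the green mat (mat top at z = 0.003 m). Origin: centre of the underside, z up.
- tray_red: Red component tray, fixed to the mat (mat top at z = 0.003 m), 72 x 140 x 16 mm outside, walls 4 mm thick, floor 3 mm. A 4 mm divider, as high as the walls, splits it into two open 64 x 64 mm bays side by side along its y axis. Origin: centre of the underside; z up, x the short way; bay centres at x = 0, y = +34 and -34 mm; bay floors at z = 3 mm, wall tops at z = 16 mm.
- tray_blue: Blue component tray, fixed to the mat (mat top at z = 0.003 m), 72 x 140 x 16 mm outside, walls 4 mm thick, floor 3 mm. A 4 mm divider, as high as the walls, splits it into two open 64 x 64 mm bays side by side along its y axis. Origin: centre of the underside; z up, x the short way; bay centres at x = 0, y = +34 and -34 mm; bay floors at z = 3 mm, wall tops at z = 16 mm.
- tray_white: White component tray, fixed to the mat (mat top at z = 0.003 m), 72 x 140 x 16 mm outside, walls 4 mm thick, floor 3 mm. A 4 mm divider, as high as the walls, splits it into two open 64 x 64 mm bays side by side along its y axis. Origin: centre of the underside; z up, x the short way; bay centres at x = 0, y = +34 and -34 mm; bay floors at z = 3 mm, wall tops at z = 16 mm.
- reel: Bystander: small reel of solder standing flat on the mat, white flanges, silvery middle, 62 mm diameter, 42 mm tall. Origin: centre of the underside.
- flux: Bystander: small amber flux bottle with black cap, 40 mm diameter, 75 mm tall, standing on the mat. Origin: centre of the underside.

How it is judged:
At the end, for the whole second after the job is handed in: Capacitors in the red tray and heat sinks in the blue tray, one per bay; transformer in a bay of the white tray. Each part: centre between its bay's walls, underside within 5 mm of the bay floor, leaning under 0.12 rad, at rest (under 0.02 m/s, 0.2 rad/s) ((((y of cap_blue in the frame of tray_red between 0.004 and 0.068 m and x of cap_blue in the frame of tray_red between -0.034 and 0.034 m) and (y of cap_black in the frame of tray_red between -0.068 and -0.004 m and x of cap_black in the frame of tray_red between -0.034 and 0.034 m)) or ((y of cap_blue in the frame of tray_red between -0.068 and -0.004 m and x of cap_blue in the frame of tray_red between -0.034 and 0.034 m) and (y of cap_black in the frame of tray_red between 0.004 and 0.068 m and x of cap_black in the frame of tray_red between -0.034 and 0.034 m))) and (((y of sink_silver in the frame of tray_blue between 0.004 and 0.068 m and x of sink_silver in the frame of tray_blue between -0.034 and 0.034 m) and (y of sink_black in the frame of tray_blue between -0.068 and -0.004 m and x of sink_black in the frame of tray_blue between -0.034 and 0.034 m)) or ((y of sink_silver in the frame of tray_blue between -0.068 and -0.004 m and x of sink_silver in the frame of tray_blue between -0.034 and 0.034 m) and (y of sink_black in the frame of tray_blue between 0.004 and 0.068 m and x of sink_black in the frame of tray_blue between -0.034 and 0.034 m))) and ((y of transformer in the frame of tray_white between 0.004 and 0.068 m and x of transformer in the frame of tray_white between -0.034 and 0.034 m) or (y of transformer in the frame of tray_white between -0.068 and -0.004 m and x of transformer in the frame of tray_white between -0.034 and 0.034 m)) and z of cap_blue in the frame of tray_red between -0.002 and 0.008 m and angle between each of cap_blue, cap_black, sink_silver, sink_black, transformer's own z axis and vertical below 0.12 rad and linear speed of each of cap_blue, cap_black, sink_silver, sink_black, transformer below 0.02 m/s and angular speed of each of cap_blue, cap_black, sink_silver, sink_black, transformer below 0.2 rad/s and z of cap_black in the frame of tray_red between -0.002 and 0.008 m and z of sink_silver in the frame of tray_blue between -0.002 and 0.008 m and z of sink_black in the frame of tray_blue between -0.002 and 0.008 m and z of transformer in the frame of tray_white between -0.002 and 0.008 m); the robot touches nothing.
It fails at once if the solder reel or the flux bottle is moved more than 15 mm or tipped more than 0.3 rad (distance of any of reel, flux from where it was at the start of the episode above 0.015 m or angle between any of reel, flux's own z axis and vertical above 0.3 rad).
It also fails if it takes over 112 s, if anything falls off the work surface, if the arm or the gripper's body presses on something with over 40 N, if the wrist force passes 120 N, or if a joint passes its speed limit or range.

## Working session

There is one attempt and no reset: what is moved stays moved. The work goes in short steps, Python scripts to look and compute and a tool call to move; the robot and the scene stay as the last step left them, time stands still between calls to the robot, and variables do not carry over. Pictures are saved under pics/ and viewed, at most 14 in all, crops included, and the job is handed in when it is done.

Besides the shell and the picture viewer there is one more tool, called as name(argument=value, ...) on one line, values as JSON. step_arm: Moves the arm, as the interface text tells. Its arguments: {"type":"object","properties":{"angular":{"type":"array","items":{"type":"array","items":{"type":"number"}}},"xyz":{"type":"array","items":{"type":"array","items":{"type":"number"}}},"jaw":{"type":"array","items":{"type":"number"}},"force":{"type":"number"}},"required":["angular","xyz","jaw"]}

```bash
mkdir -p pics; cat > h.py <<'E'
import numpy as np, cv2
from bench import manip, imaging
from scipy.spatial.transform import Rotation as R
def ray(cam,uv,z):
    m=imaging.camera_model(cam); K=np.array(m["mtx"]);P=np.array(m["pose"])
    d=P[:3,:3]@np.linalg.solve(K,[uv[0],uv[1],1]);o=P[:3,3]
    return o+d*(z-o[2])/d[2]
E
python3 - <<'E'
from h import *
s=manip.read_state();print(s)
for c in("top","scene"):
    cv2.imwrite(f"pics/{c}0.png",imaging.read_camera(c)); m=imaging.camera_model(c); print(c,np.round(m["mtx"],1).tolist(),np.round(m["pose"],3).tolist())
    for n in "cap_blue cap_black sink_silver sink_black transformer tray_red tray_blue tray_white reel flux".split():
        for f in (imaging.mark_of,):
            print(n,[(np.round(r["uv"],1).tolist(),round(r["p"],2),np.round(ray(c,r["uv"],.003)[:2],4).tolist()) for r in f(n,c)[:2]])
E
```

```text
{'clock': 0.0, 'qpos': array([-1.13417043,  0.69001117, -0.19448977,  1.56629412,  0.15731374,
        0.90248278, -0.2151133 ]), 'qd': array([-0.00115918,  0.00107019,  0.00083345,  0.00080081,  0.00163986,
        0.00269309,  0.0009016 ]), 'joint_torque': array([ 3.19193930e-05, -5.27564764e+01, -1.26623165e+00, -1.53425056e+01,
       -5.24732319e-02,  6.79138771e-03,  1.69581890e-04]), 'eef_pos': array([0.2448342 , 0.57439173, 0.23790574]), 'ee_rot': array([ 2.00026988e-01,  9.79789973e-01, -8.95846231e-04, -1.06485952e-04]), 'wrist_force': array([0.2971474 , 0.14880591, 0.65665746]), 'ft_torque': array([ 2.82846826e-02,  1.10159631e-02, -2.07199532e-05]), 'grasp_force': 0.0, 'width': 0.08785465728663598}
top [[506.7, 0.0, 283.7], [0.0, 506.7, 199.7], [0.0, 0.0, 1.0]] [[0.01, -0.993, 0.121, 0.342], [-1.0, -0.01, 0.002, -0.018], [-0.0, -0.121, -0.993, 1.381], [0.0, 0.0, 0.0, 1.0]]
cap_blue [([272.6, 218.4], 0.54, [0.4585, 0.0142])]
cap_black [([388.3, 254.1], 0.49, [0.3649, -0.2999])]
sink_silver [([171.0, 243.1], 0.57, [0.3885, 0.2888])]
sink_black [([337.5, 214.8], 0.51, [0.470
[... 462 characters left out ...]
, [0.751, -0.389, 0.533, -0.628], [-0.009, -0.814, -0.581, 0.743], [0.0, 0.0, 0.0, 1.0]]
cap_blue [([277.9, 224.1], 0.79, [0.472, 0.0047])]
cap_black [([143.0, 257.0], 0.69, [0.3596, -0.3038])]
sink_silver [([332.1, 171.7], 0.72, [0.3899, 0.2828])]
sink_black [([222.8, 252.8], 0.56, [0.4689, -0.1602])]
transformer [([312.5, 199.5], 0.66, [0.4527, 0.1428])]
tray_red [([320.2, 265.4], 0.94, [0.6477, -0.0248])]
tray_blue [([375.7, 212.5], 0.61, [0.6014, 0.2208])]
tray_white [([238.8, 294.9], 0.86, [0.5992, -0.2142]), ([115.0, 301.4], 0.44, [0.4449, -0.4142])]
reel [([382.4, 162.9], 0.98, [0.4546, 0.4282]), ([238.9, 296.9], 0.72, [0.6039, -0.2175])]
flux [([111.6, 301.3], 0.62, [0.44, -0.4193])]
```

```bash
python3 - <<'E'
import cv2
a=cv2.imread("pics/top0.png")[110:300,70:470];cv2.imwrite("pics/top0c.png",cv2.resize(a,(800,380),interpolation=cv2.INTER_CUBIC))
E
```

```text
(no output)
```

View pics/top0c.png

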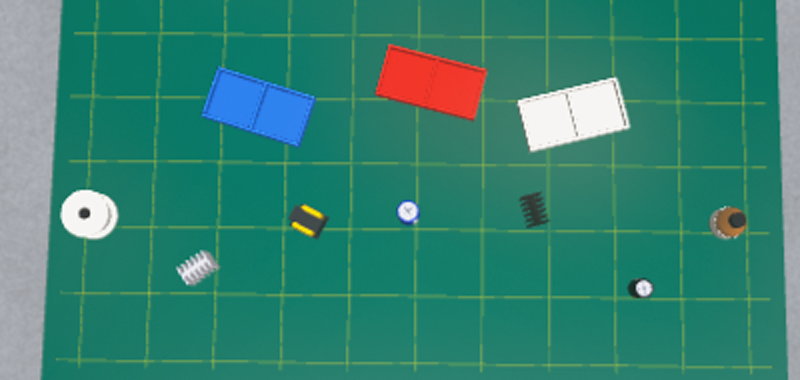

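View pics/scene0.png

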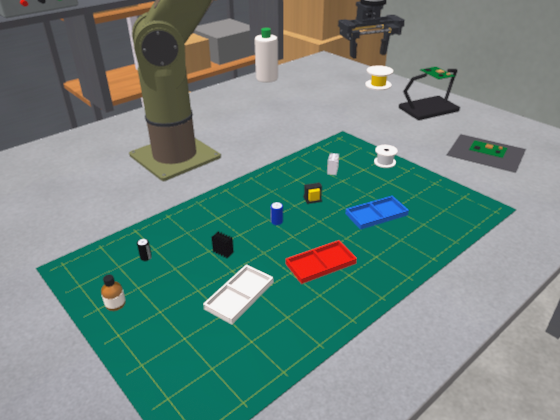

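```bash
cat > fit.py <<'E'
from h import *
from scipy.optimize import minimize
D=dict(cap_blue=(.03,.03,.05,1),cap_black=(.026,.026,.046,1),sink_silver=(.04,.026,.046,0),sink_black=(.04,.026,.046,0),transformer=(.042,.034,.044,0),tray_red=(.072,.14,.016,0),tray_blue=(.072,.14,.016,0),tray_white=(.072,.14,.016,0),reel=(.062,.062,.042,1),flux=(.04,.04,.075,1))
S=4
def pts(n):
    a,b,h,c=D[n]
    if c: t=np.linspace(0,2*np.pi,24,endpoint=False);xy=np.c_[np.cos(t),np.sin(t)]*a/2
    else: xy=np.array([[1,1],[1,-1],[-1,-1],[-1,1]])*[a/2,b/2]
    return np.vstack([np.c_[xy,np.full(len(xy),z)] for z in(0,h)])
def fit(n,x0,cams=("top","scene"),z0=.003):
    obs=[]
    for c in cams:
        r=[q for q in imaging.silhouettes(n,c)]
        m=imaging.camera_model(c);K=np.array(m["mtx"]);P=np.array(m["pose"])
        # choose the region nearest the prior
        pc=P[:3,:3].T@(np.array([*x0,z0+.02])-P[:3,3]);u0=(K@pc)[:2]/pc[2]
        r=[q for q in r if np.linalg.norm(np.array(q["uv"])-u0)<15]
        if not r: print(n,c,"missed");continue
        g=r[0]["region"].astype(np.uint8)
        y,x=np.nonzero(g);o=np.array([x.min()-8,y.min()-8]);w=x.max()-o[0]+9;h=y.max()-o[1]+9
        g=cv2.resize(g[max(o[1],0):o[1]+h,o[0]:o[0]+w],None,fx=S,fy=S,interpolation=cv2.INTER_NEAREST)
        obs.append((K,P,o,g))
    pp=pts(n)
    def cost(v):
        t=0;q=R.from_euler("z",v[2]).apply(pp)+[v[0],v[1],z0]
        for K,P,o,g in obs:
            c=(q-P[:3,3])@P[:3,:3];u=c@K.T;u=u[:,:2]/u[:,2:]
            u=((u-o+.5)*S)
            m=np.zeros_like(g);cv2.fillConvexPoly(m,cv2.convexHull((u*16).astype(np.int32)),1,shift=4)
            t+=1-(m&g).sum()/max((m|g).sum(),1)
        return t/max(len(obs),1)
    best=None
    for a in ([0] if D[n][3] else np.arange(0,np.pi,np.pi/8)):
        r=minimize(cost,[*x0,a],method="Nelder-Mead",options=dict(initial_simplex=np.array([[*x0,a],[x0[0]+.006,x0[1],a],[x0[0],x0[1]+.006,a],[*x0,a+.3]]),xatol=1e-4,fatol=1e-4))
        if best is None or r.fun<best.fun: best=r
    return best.x,best.fun
E
python3 - <<'E'
from fit import *
for c in("top","scene"): imaging.read_camera(c)
X=dict(cap_blue=(.465,.01),cap_black=(.362,-.302),sink_silver=(.39,.286),sink_black=(.47,-.162),transformer=(.453,.146),tray_red=(.646,-.02),tray_blue=(.605,.222),tray_white=(.603,-.217),reel=(.452,.434),flux=(.448,-.421))
for n,x in X.items():
    v,f=fit(n,x); print(n,np.round(v[:2],4),"yaw %.1f"%np.degrees(v[2]),"cost %.3f"%f)
E
```

```text
cap_blue [0.4629 0.0109] yaw 10.2 cost 0.142
cap_black top missed
cap_black [ 0.3654 -0.2993] yaw 8.8 cost 0.096
sink_silver [0.3865 0.2888] yaw 126.2 cost 0.140
sink_black [ 0.4697 -0.1588] yaw 13.1 cost 0.224
transformer [0.4515 0.1438] yaw 57.9 cost 0.148
tray_red [ 0.6448 -0.0192] yaw -14.5 cost 0.035
tray_blue [0.6081 0.2181] yaw -17.7 cost 0.068
tray_white [ 0.6025 -0.2133] yaw 194.2 cost 0.039
reel [0.4565 0.4389] yaw -2.4 cost 0.103
flux [ 0.4542 -0.4166] yaw 6.1 cost 0.260
```

```bash
cat > go.py <<'E'
from h import *
import sys
# usage: go.py  x y z psi(deg of tool y)
def go(x,y,z,psi):
    s=manip.read_state();M=R.from_quat(s["ee_rot"]).as_matrix()
    cur=np.degrees(np.arctan2(M[1,1],M[0,1]));d=(psi-cur+90)%180-90
    p=np.radians(cur+d);ty=np.array([np.cos(p),np.sin(p),0]);tz=np.array([0,0,-1.]);tx=np.cross(ty,tz)
    e=(np.array([x,y,z])-s["eef_pos"])*1000;v=np.array([e@tx,e@ty,e@tz])
    print("t %.2f pos %s tilt %.2f j7 %.2f | turn z %.2f deg, then shift %s (xy dist %.0f)"%(s["clock"],np.round(s["eef_pos"],4),np.degrees(np.arccos(-M[2,2])),s["qpos"][6],-d,np.round(v,1),np.hypot(v[0],v[1])))
if __name__=="__main__": go(*map(float,sys.argv[1:]))
E
python3 go.py .3865 .2888 .12 36; python3 - <<'E'
import numpy as np
for n,(x,y,a) in dict(red=(.6448,-.0192,-14.5),blue=(.6081,.2181,-17.7),white=(.6025,-.2133,14.2)).items():
    a=np.radians(a);o=np.array([-np.sin(a),np.cos(a)])*.034
    print(n,np.round(np.array([x,y])+o,4),np.round(np.array([x,y])-o,4))
E
```

```text
t 2.20 pos [0.245  0.575  0.2387] tilt 0.00 j7 -0.22 | turn z 30.93 deg, then shift [-314.7  -53.7  118.7] (xy dist 319)
red [0.6533 0.0137] [ 0.6363 -0.0521]
blue [0.6184 0.2505] [0.5978 0.1857]
white [ 0.5942 -0.1803] [ 0.6108 -0.2463]
```

step_arm(angular=[[0,0,6.2],[0,0,6.2],[0,0,6.2],[0,0,6.2],[0,0,6.1],[0,0,0],[0,0,0],[0,0,0],[0,0,0],[0,0,0],[0,0,0],[0,0,0],[0,0,0],[0,0,0],[0,0,0],[0,0,0]], xyz=[[0,0,0],[0,0,0],[0,0,0],[0,0,0],[0,0,0],[-35,-6,13.2],[-35,-6,13.2],[-35,-6,13.2],[-35,-6,13.2],[-35,-6,13.2],[-35,-6,13.2],[-35,-6,13.2],[-35,-6,13.2],[-35,-6,13.2],[0,0,0],[0,0,0]], jaw=[1,1,1,1,1,1,1,1,1,1,1,1,1,1,1,1], force=20)

```text
clock: 3.53
eef_pos: [0.3876, 0.286, 0.1194]
ee_rot: [0.456, 0.89, -0.001, 0.0]
wrist_force: [0.6, -0.3, -0.0]
width: 0.0882
grasp_force: 0.0
```

```bash
cat >> h.py <<'E'
def wrist_map(xyz,s):
    "world point -> wrist pixel"
    m=imaging.camera_model("wrist");K=np.array(m["mtx"]);T=np.array(m["mount"])
    t=R.from_quat(s["ee_rot"]).inv().apply(np.asarray(xyz)-s["eef_pos"]);c=(t-T[:3,3])@T[:3,:3]
    th=np.arctan2(np.linalg.norm(c[:2]),c[2]);u=c[:2]/np.linalg.norm(c[:2])*th
    return np.array([K[0,0]*u[0]+K[0,2],K[1,1]*u[1]+K[1,2]])
def overlay(n,v,fn):
    from fit import pts
    s=manip.read_state();im=imaging.read_camera("wrist").copy()
    q=R.from_euler("z",v[2]).apply(pts(n))+[v[0],v[1],.003];u=np.array([wrist_map(p,s) for p in q]);k=len(u)//2
    for h,c in((u[:k],(0,0,255)),(u[k:],(255,0,255))): cv2.polylines(im,[np.round(h).astype(int)],True,c,1)
    cv2.imwrite(fn,im)
E
python3 go.py .3865 .2888 .022 36; python3 - <<'E'
from h import *
overlay("sink_silver",(.3865,.2888,np.radians(126.2)),"pics/w1.png")
E
```

```text
t 3.53 pos [0.3876 0.286  0.1194] tilt 0.12 j7 -0.26 | turn z -0.27 deg, then shift [ 2.9  0.8 97.4] (xy dist 3)
```

View pics/w1.png

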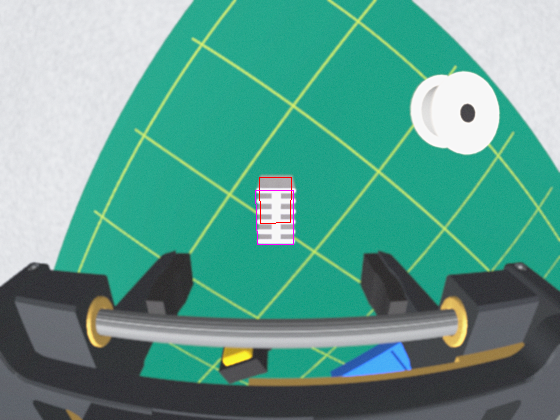

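The overlay (pixels 257–295, 177–244) sits right on the silver sink, so the fit is good to a mm or two. Descend and grip.

step_arm(angular=[[0,0,0],[0,0,0],[0,0,0],[0,0,0],[0,0,0],[0,0,0],[0,0,0],[0,0,0],[0,0,0],[0,0,0],[0,0,0],[0,0,0],[0,0,0]], xyz=[[3,1,30],[0,0,35],[0,0,22],[0,0,10],[0,0,0],[0,0,0],[0,0,0],[0,0,0],[0,0,0],[0,0,0],[0,0,0],[0,0,0],[0,0,0]], jaw=[1,1,1,1,1,0,0,0,0,0,0,0,0], force=20)

```text
clock: 4.67
eef_pos: [0.3857, 0.2915, 0.0231]
ee_rot: [0.454, 0.891, 0.0, 0.0]
wrist_force: [0.0, -0.1, 0.1]
width: 0.037
grasp_force: 0.0
```

```bash
python3 go.py .6184 .2505 .12 -17.7
```

```text
t 4.67 pos [0.3857 0.2915 0.0231] tilt 0.02 j7 -0.28 | turn z 53.71 deg, then shift [ 31.7 234.1 -96.9] (xy dist 236)
```

step_arm(angular=[[0,0,0],[0,0,0],[0,0,0],[0,0,0],[0,0,0],[0,0,0],[0,0,0],[0,0,0],[0,0,0]], xyz=[[0,0,0],[0,0,0],[0,0,0],[0,0,0],[0,0,-10],[0,0,-25],[0,0,-30],[0,0,-25],[0,0,-10]], jaw=[0,0,0,0,0,0,0,0,0])

```text
clock: 5.42
eef_pos: [0.3866, 0.2922, 0.1263]
ee_rot: [0.454, 0.891, 0.002, 0.001]
wrist_force: [-0.3, -0.6, -1.6]
width: 0.0262
grasp_force: 20.0
```

step_arm(angular=[[0,0,6],[0,0,6],[0,0,6],[0,0,6],[0,0,6],[0,0,6],[0,0,6],[0,0,6],[0,0,5.7],[0,0,0],[0,0,0],[0,0,0],[0,0,0],[0,0,0],[0,0,0],[0,0,0],[0,0,0],[0,0,0],[0,0,0]], xyz=[[0,0,0],[0,0,0],[0,0,0],[0,0,0],[0,0,0],[0,0,0],[0,0,0],[0,0,0],[0,0,0],[2,14,0],[4,30,0],[4,30,0],[4,30,0],[4,30,0],[4,30,0],[4,30,0],[4,26,0],[2,14,0],[0,0,0]], jaw=[0,0,0,0,0,0,0,0,0,0,0,0,0,0,0,0,0,0,0])

```text
clock: 7.0
eef_pos: [0.6219, 0.2487, 0.1236]
ee_rot: [0.808, 0.589, 0.002, 0.001]
wrist_force: [0.5, -0.4, -0.4]
width: 0.0255
grasp_force: 20.0
```

```bash
python3 go.py .6184 .2505 .026 -17.7
```

```text
t 7.00 pos [0.6219 0.2487 0.1236] tilt 0.23 j7 -0.62 | turn z -0.18 deg, then shift [ 0.6 -3.9 97.6] (xy dist 4)
```

step_arm(angular=[[0,0,0],[0,0,0],[0,0,0],[0,0,0],[0,0,0],[0,0,0],[0,0,0]], xyz=[[0.5,-4,28],[0,0,35],[0,0,20],[0,0,9],[0,0,4],[0,0,1.5],[0,0,0]], jaw=[0,0,0,0,0,0,0])

```text
clock: 7.58
eef_pos: [0.615, 0.2532, 0.0266]
ee_rot: [0.807, 0.59, 0.001, 0.0]
wrist_force: [-1.1, -0.7, -0.4]
width: 0.0259
grasp_force: 20.0
```

step_arm(angular=[[0,0,0],[0,0,0],[0,0,0],[0,0,0],[0,0,0],[0,0,0],[0,0,0],[0,0,0],[0,0,0],[0,0,0]], xyz=[[0,0,0],[0,0,0],[0,0,0],[0,0,0],[0,0,0],[0,0,-10],[0,0,-25],[0,0,-35],[0,0,-27],[0,0,0]], jaw=[0.6,0.6,0.6,0.6,0.6,0.6,1,1,1,1])

```text
clock: 8.42
eef_pos: [0.6187, 0.2538, 0.1293]
ee_rot: [0.807, 0.59, 0.006, 0.001]
wrist_force: [1.2, 0.0, 0.8]
width: 0.0775
grasp_force: 0.0
```

```bash
python3 go.py .4515 .1438 .12 -32.1; python3 - <<'E'
from h import *
overlay("sink_silver",(.6184,.2505,np.radians(72.3)),"pics/w2.png")
E
```

```text
t 8.42 pos [0.6187 0.2538 0.1293] tilt 0.66 j7 -0.63 | turn z 14.39 deg, then shift [-182.1  -83.2    9.3] (xy dist 200)
```

View pics/w2.png

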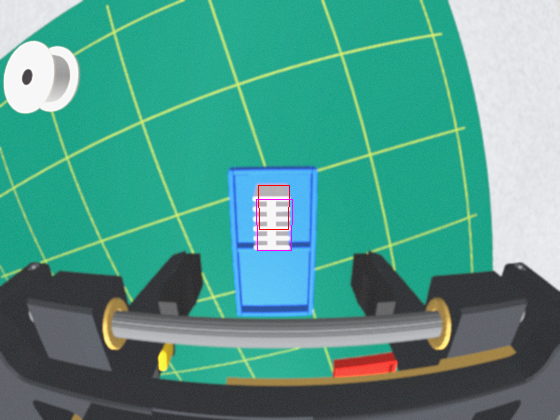

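The silver sink stands in the upper blue bay (about pixel 272,222). Next the transformer.

step_arm(angular=[[0,0,4.8],[0,0,4.8],[0,0,4.8],[0,0,0],[0,0,0],[0,0,0],[0,0,0],[0,0,0],[0,0,0],[0,0,0],[0,0,0],[0,0,0]], xyz=[[0,0,0],[0,0,0],[0,0,0],[-15,-7,0],[-30,-14,2],[-32,-14,2],[-32,-15,2],[-32,-15,2],[-26,-12,1],[-15,-6,0],[0,0,0],[0,0,0]], jaw=[1,1,1,1,1,1,1,1,1,1,1,1])

```text
clock: 9.47
eef_pos: [0.4475, 0.1423, 0.1132]
ee_rot: [0.875, 0.484, -0.0, -0.0]
wrist_force: [-0.1, 0.6, 0.3]
width: 0.0878
grasp_force: 0.0
```

```bash
python3 go.py .4515 .1438 .022 -32.1; python3 - <<'E'
from h import *
overlay("transformer",(.4515,.1438,np.radians(57.9)),"pics/w3.png")
E
```

```text
t 9.47 pos [0.4475 0.1423 0.1132] tilt 0.04 j7 -0.69 | turn z -0.01 deg, then shift [ 3.4  2.6 91.2] (xy dist 4)
```

View pics/w3.png

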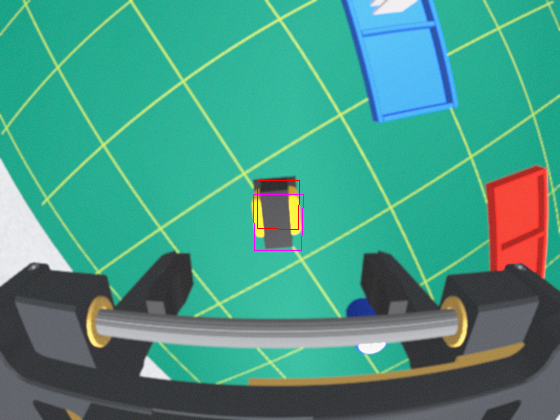

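The transformer (pixel ~277,213) sits within 1–2 mm of the fit, turned a few degrees counterclockwise; I turn −4° and descend.

step_arm(angular=[[0,0,-4],[0,0,0],[0,0,0],[0,0,0],[0,0,0],[0,0,0],[0,0,0],[0,0,0],[0,0,0],[0,0,0],[0,0,0],[0,0,0],[0,0,0],[0,0,0],[0,0,0]], xyz=[[3.5,2,0],[0,0,30],[0,0,33],[0,0,20],[0,0,8],[0,0,0],[0,0,0],[0,0,0],[0,0,0],[0,0,0],[0,0,0],[0,0,0],[0,0,0],[0,0,0],[0,0,0]], jaw=[1,1,1,1,1,0.9,0,0,0,0,0,0,0,0,0], force=30)

```text
clock: 10.77
eef_pos: [0.4509, 0.1446, 0.0226]
ee_rot: [0.857, 0.515, -0.0, -0.0]
wrist_force: [-1.1, 0.3, 4.1]
width: 0.0338
grasp_force: 30.0
```

step_arm(angular=[[0,0,0],[0,0,0],[0,0,0],[0,0,0],[0,0,0],[0,0,0],[0,0,0]], xyz=[[0,0,0],[0,0,0],[0,0,-10],[0,0,-25],[0,0,-30],[0,0,-25],[0,0,-10]], jaw=[0,0,0,0,0,0,0])

```text
clock: 11.35
eef_pos: [0.4524, 0.1444, 0.1255]
ee_rot: [0.858, 0.514, 0.002, 0.001]
wrist_force: [0.2, 0.3, -0.4]
width: 0.0335
grasp_force: 30.0
```

```bash
python3 go.py .5942 -.1803 .12 14.2
```

```text
t 11.35 pos [0.4524 0.1444 0.1255] tilt 0.23 j7 -0.65 | turn z -42.32 deg, then shift [-349.5   57.9    5.5] (xy dist 354)
```

step_arm(angular=[[0,0,-6],[0,0,-6],[0,0,-6],[0,0,-6],[0,0,-6],[0,0,-6],[0,0,-6.3],[0,0,0],[0,0,0],[0,0,0],[0,0,0],[0,0,0],[0,0,0],[0,0,0],[0,0,0],[0,0,0],[0,0,0],[0,0,0],[0,0,0],[0,0,0]], xyz=[[0,0,0],[0,0,0],[0,0,0],[0,0,0],[0,0,0],[0,0,0],[0,0,0],[-15,2.5,0],[-32,5.3,0],[-32,5.3,0],[-32,5.3,0],[-32,5.3,0],[-32,5.3,0],[-32,5.3,0],[-32,5.3,0],[-32,5.3,0],[-32,5.3,0],[-32,5.3,0],[-15,2.5,0],[0,0,0]], jaw=[0,0,0,0,0,0,0,0,0,0,0,0,0,0,0,0,0,0,0,0])

```text
clock: 13.02
eef_pos: [0.5937, -0.1873, 0.1225]
ee_rot: [0.617, 0.787, -0.001, 0.002]
wrist_force: [0.4, 0.2, -1.8]
width: 0.0334
grasp_force: 30.0
```

```bash
python3 go.py .5942 -.1803 .026 14.2
```

```text
t 13.02 pos [ 0.5937 -0.1873  0.1225] tilt 0.28 j7 0.29 | turn z -0.41 deg, then shift [ 6.7  2.2 96.5] (xy dist 7)
```

step_arm(angular=[[0,0,0],[0,0,0],[0,0,0],[0,0,0],[0,0,0],[0,0,0],[0,0,0],[0,0,0]], xyz=[[4,1,0],[0,0,28],[0,0,35],[0,0,20],[0,0,9],[0,0,3],[0,0,1],[0,0,0]], jaw=[0,0,0,0,0,0,0,0])

```text
clock: 13.68
eef_pos: [0.5942, -0.1759, 0.0275]
ee_rot: [0.614, 0.789, 0.001, 0.001]
wrist_force: [0.2, -0.3, -1.2]
width: 0.0339
grasp_force: 30.0
```

step_arm(angular=[[0,0,0],[0,0,0],[0,0,0],[0,0,0],[0,0,0],[0,0,0],[0,0,0],[0,0,0],[0,0,0],[0,0,0]], xyz=[[0,0,0],[0,0,0],[0,0,0],[0,0,0],[0,0,0],[0,0,-10],[0,0,-25],[0,0,-35],[0,0,-25],[0,0,0]], jaw=[0.7,0.7,0.7,0.7,0.7,0.7,1,1,1,1])

```text
clock: 14.52
eef_pos: [0.597, -0.1774, 0.1274]
ee_rot: [0.614, 0.789, 0.002, 0.005]
wrist_force: [0.8, 0.0, 0.1]
width: 0.0863
grasp_force: 0.0
```

```bash
python3 go.py .4697 -.1588 .12 -76.9;python3 go.py .4697 -.1588 .12 13.1; python3 - <<'E'
from h import *
overlay("transformer",(.5942,-.1803,np.radians(104.2)),"pics/w4.png")
E
```

```text
t 14.52 pos [ 0.597  -0.1774  0.1274] tilt 0.58 j7 0.28 | turn z -88.91 deg, then shift [119.7  46.9   7.4] (xy dist 129)
t 14.52 pos [ 0.597  -0.1774  0.1274] tilt 0.58 j7 0.28 | turn z 1.09 deg, then shift [  46.9 -119.7    7.4] (xy dist 129)
```

View pics/w4.png

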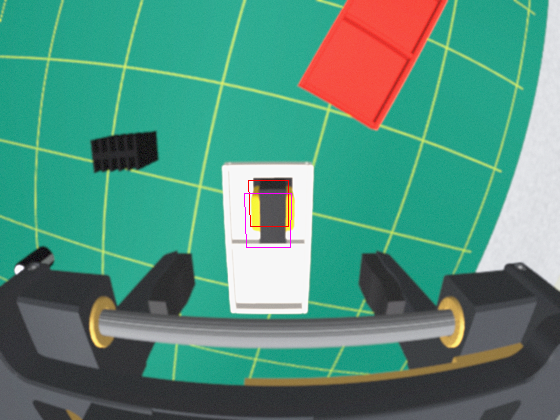

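Transformer stands in the upper white bay (~272,212). The black sink can be gripped across its 40 mm sides with no turn.

step_arm(angular=[[0,0,1],[0,0,0],[0,0,0],[0,0,0],[0,0,0],[0,0,0],[0,0,0],[0,0,0]], xyz=[[6,-15,0],[11,-30,2],[12,-30,2],[12,-30,2],[6,-15,1],[0,0,0],[0,0,0],[0,0,0]], jaw=[1,1,1,1,1,1,1,1])

```text
clock: 15.23
eef_pos: [0.4673, -0.1586, 0.1143]
ee_rot: [0.621, 0.784, 0.001, 0.001]
wrist_force: [-0.0, -0.7, 0.7]
width: 0.0881
grasp_force: 0.0
```

```bash
python3 go.py .4697 -.1588 .022 13.1; python3 - <<'E'
from h import *
overlay("sink_black",(.4697,-.1588,np.radians(13.1)),"pics/w5.png")
E
```

```text
t 15.23 pos [ 0.4673 -0.1586  0.1143] tilt 0.10 j7 0.22 | turn z 0.13 deg, then shift [-0.8  2.3 92.3] (xy dist 2)
```

View pics/w5.png

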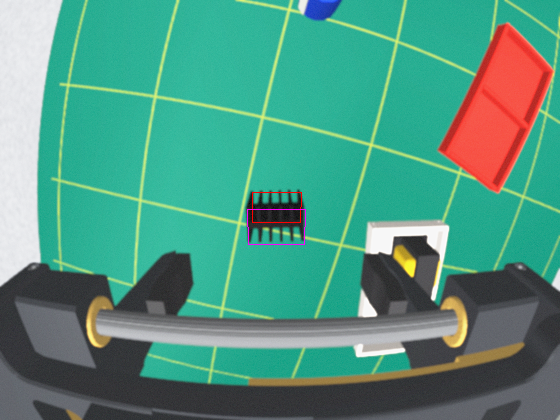

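The black sink (~276,217) matches the overlay; clear of the white tray by ~18 mm.

step_arm(angular=[[0,0,0],[0,0,0],[0,0,0],[0,0,0],[0,0,0],[0,0,0],[0,0,0],[0,0,0],[0,0,0],[0,0,0],[0,0,0],[0,0,0],[0,0,0],[0,0,0]], xyz=[[-1,2,0],[0,0,30],[0,0,34],[0,0,20],[0,0,8],[0,0,0],[0,0,0],[0,0,0],[0,0,0],[0,0,0],[0,0,0],[0,0,0],[0,0,0],[0,0,0]], jaw=[0.85,0.85,0.85,0.85,0.85,0.85,0,0,0,0,0,0,0,0], force=20)

```text
clock: 16.45
eef_pos: [0.4682, -0.1592, 0.0231]
ee_rot: [0.621, 0.784, 0.0, 0.0]
wrist_force: [0.8, 0.4, 6.4]
width: 0.0398
grasp_force: 20.0
```

step_arm(angular=[[0,0,0],[0,0,0],[0,0,0],[0,0,0],[0,0,0],[0,0,0],[0,0,0]], xyz=[[0,0,0],[0,0,0],[0,0,-10],[0,0,-25],[0,0,-30],[0,0,-25],[0,0,-10]], jaw=[0,0,0,0,0,0,0])

```text
clock: 17.03
eef_pos: [0.469, -0.1594, 0.1258]
ee_rot: [0.621, 0.784, 0.001, 0.002]
wrist_force: [-1.3, 0.3, 0.3]
width: 0.0398
grasp_force: 20.0
```

```bash
python3 go.py .5978 .1857 .12 -17.7
```

```text
t 17.03 pos [ 0.469  -0.1594  0.1258] tilt 0.24 j7 0.22 | turn z 30.91 deg, then shift [367.9  17.8   5.8] (xy dist 368)
```

step_arm(angular=[[0,0,6.2],[0,0,6.2],[0,0,6.2],[0,0,6.2],[0,0,6.1],[0,0,0],[0,0,0],[0,0,0],[0,0,0],[0,0,0],[0,0,0],[0,0,0],[0,0,0],[0,0,0],[0,0,0],[0,0,0],[0,0,0],[0,0,0],[0,0,0],[0,0,0]], xyz=[[0,0,0],[0,0,0],[0,0,0],[0,0,0],[0,0,0],[14,1,0],[31,1.5,0],[31,1.5,0],[31,1.5,0],[31,1.5,0],[31,1.5,0],[31,1.5,0],[31,1.5,0],[31,1.5,0],[31,1.5,0],[31,1.5,0],[31,1,0],[14,1,0],[0,0,0],[0,0,0]], jaw=[0,0,0,0,0,0,0,0,0,0,0,0,0,0,0,0,0,0,0,0])

```text
clock: 18.7
eef_pos: [0.5965, 0.1874, 0.1226]
ee_rot: [0.807, 0.591, -0.0, -0.0]
wrist_force: [0.2, -1.0, -1.6]
width: 0.0397
grasp_force: 20.0
```

```bash
python3 go.py .5978 .1857 .026 -17.7
```

```text
t 18.70 pos [0.5965 0.1874 0.1226] tilt 0.04 j7 -0.57 | turn z 0.11 deg, then shift [-1.2  1.7 96.6] (xy dist 2)
```

step_arm(angular=[[0,0,0],[0,0,0],[0,0,0],[0,0,0],[0,0,0],[0,0,0],[0,0,0],[0,0,0]], xyz=[[-1,1.5,0],[0,0,28],[0,0,35],[0,0,20],[0,0,9],[0,0,3],[0,0,1],[0,0,0]], jaw=[0,0,0,0,0,0,0,0])

```text
clock: 19.37
eef_pos: [0.5993, 0.185, 0.0276]
ee_rot: [0.808, 0.59, 0.001, 0.001]
wrist_force: [0.8, 0.7, -0.8]
width: 0.04
grasp_force: 20.0
```

step_arm(angular=[[0,0,0],[0,0,0],[0,0,0],[0,0,0],[0,0,0],[0,0,0],[0,0,0],[0,0,0],[0,0,0],[0,0,0]], xyz=[[0,0,0],[0,0,0],[0,0,0],[0,0,0],[0,0,0],[0,0,-10],[0,0,-25],[0,0,-35],[0,0,-25],[0,0,0]], jaw=[0.75,0.75,0.75,0.75,0.75,0.75,1,1,1,1])

```text
clock: 20.2
eef_pos: [0.602, 0.1866, 0.1275]
ee_rot: [0.807, 0.59, 0.005, 0.002]
wrist_force: [0.8, 0.8, 0.0]
width: 0.0878
grasp_force: 0.0
```

```bash
python3 go.py .4629 .0109 .12 -14.5; python3 - <<'E'
from h import *
overlay("sink_black",(.5978,.1857,np.radians(-17.7)),"pics/w6.png")
E
```

```text
t 20.20 pos [0.602  0.1866 0.1275] tilt 0.60 j7 -0.57 | turn z -3.20 deg, then shift [-204.9  -90.7    7.5] (xy dist 224)
```

View pics/w6.png

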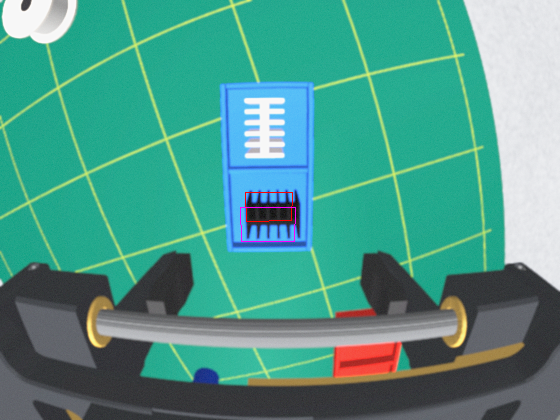

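Both sinks stand centred in their blue bays. Now cap_blue.

step_arm(angular=[[0,0,-3.2],[0,0,0],[0,0,0],[0,0,0],[0,0,0],[0,0,0],[0,0,0],[0,0,0],[0,0,0],[0,0,0],[0,0,0]], xyz=[[0,0,0],[-15,-7,0],[-30,-13,1],[-32,-14,2],[-32,-14,2],[-32,-14,1],[-32,-15,1],[-20,-9,0],[-12,-5,0],[0,0,0],[0,0,0]], jaw=[1,1,1,1,1,1,1,1,1,1,1])

```text
clock: 21.17
eef_pos: [0.4598, 0.0105, 0.1143]
ee_rot: [0.791, 0.612, 0.001, -0.0]
wrist_force: [0.8, -0.3, 0.6]
width: 0.0879
grasp_force: 0.0
```

```bash
python3 go.py .4629 .0109 .022 -14.5; python3 - <<'E'
from h import *
overlay("cap_blue",(.4629,.0109,0),"pics/w7.png")
E
```

```text
t 21.17 pos [0.4598 0.0105 0.1143] tilt 0.07 j7 -0.32 | turn z 0.01 deg, then shift [ 1.1  3.  92.3] (xy dist 3)
```

View pics/w7.png

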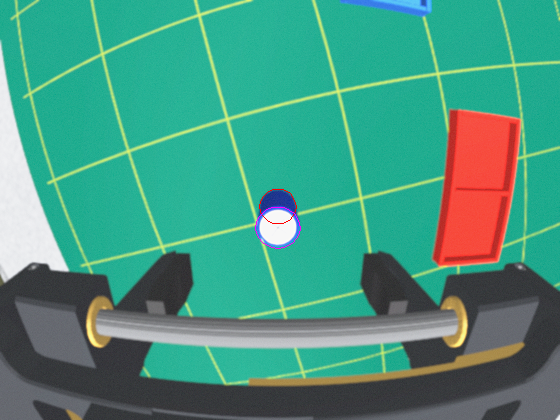

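The blue capacitor (~278,217) matches exactly; descend and grip.

step_arm(angular=[[0,0,0],[0,0,0],[0,0,0],[0,0,0],[0,0,0],[0,0,0],[0,0,0],[0,0,0],[0,0,0],[0,0,0],[0,0,0],[0,0,0],[0,0,0],[0,0,0],[0,0,0],[0,0,0]], xyz=[[1,2.5,0],[0,0,30],[0,0,34],[0,0,20],[0,0,8],[0,0,0],[0,0,0],[0,0,0],[0,0,0],[0,0,0],[0,0,0],[0,0,0],[0,0,0],[0,0,0],[0,0,0],[0,0,0]], jaw=[0.8,0.8,0.8,0.8,0.8,0.8,0,0,0,0,0,0,0,0,0,0], force=20)

```text
clock: 22.55
eef_pos: [0.4618, 0.0103, 0.0228]
ee_rot: [0.791, 0.612, 0.0, 0.0]
wrist_force: [0.1, -0.8, 6.0]
width: 0.0293
grasp_force: 20.0
```

step_arm(angular=[[0,0,0],[0,0,0],[0,0,0],[0,0,0],[0,0,0],[0,0,0],[0,0,0]], xyz=[[0,0,0],[0,0,-10],[0,0,-25],[0,0,-30],[0,0,-25],[0,0,-10],[0,0,0]], jaw=[0,0,0,0,0,0,0])

```text
clock: 23.13
eef_pos: [0.4628, 0.0103, 0.125]
ee_rot: [0.791, 0.612, 0.002, 0.001]
wrist_force: [0.3, -1.4, -0.9]
width: 0.0294
grasp_force: 20.0
```

```bash
python3 go.py .6533 .0137 .12 -14.5
```

```text
t 23.13 pos [0.4628 0.0103 0.125 ] tilt 0.27 j7 -0.32 | turn z 0.01 deg, then shift [ 51.  183.6   5. ] (xy dist 191)
```

step_arm(angular=[[0,0,0],[0,0,0],[0,0,0],[0,0,0],[0,0,0],[0,0,0],[0,0,0],[0,0,0],[0,0,0],[0,0,0]], xyz=[[4,15,0],[8,30,0],[9,32,0],[9,32,0],[9,32,0],[8,27,0],[4,15,0],[0,0,0],[0,0,0],[0,0,0]], jaw=[0,0,0,0,0,0,0,0,0,0])

```text
clock: 23.97
eef_pos: [0.6494, 0.0138, 0.1213]
ee_rot: [0.791, 0.612, -0.002, -0.001]
wrist_force: [0.4, -0.3, -0.0]
width: 0.0292
grasp_force: 20.0
```

```bash
python3 go.py .6533 .0137 .026 -14.5
```

```text
t 23.97 pos [0.6494 0.0138 0.1213] tilt 0.21 j7 -0.31 | turn z 0.02 deg, then shift [ 0.9  3.8 95.3] (xy dist 4)
```

step_arm(angular=[[0,0,0],[0,0,0],[0,0,0],[0,0,0],[0,0,0],[0,0,0],[0,0,0],[0,0,0]], xyz=[[1,3,0],[0,0,28],[0,0,35],[0,0,20],[0,0,8],[0,0,3],[0,0,1],[0,0,0]], jaw=[0,0,0,0,0,0,0,0])

```text
clock: 24.63
eef_pos: [0.6555, 0.0142, 0.0287]
ee_rot: [0.791, 0.612, 0.001, 0.001]
wrist_force: [0.5, 0.1, -0.7]
width: 0.0296
grasp_force: 20.0
```

step_arm(angular=[[0,0,0],[0,0,0],[0,0,0],[0,0,0],[0,0,0],[0,0,0],[0,0,0],[0,0,0],[0,0,0],[0,0,0]], xyz=[[0,0,0],[0,0,0],[0,0,0],[0,0,0],[0,0,0],[0,0,-10],[0,0,-25],[0,0,-35],[0,0,-25],[0,0,0]], jaw=[0.65,0.65,0.65,0.65,0.65,0.65,1,1,1,1])

```text
clock: 25.47
eef_pos: [0.6587, 0.0141, 0.1288]
ee_rot: [0.791, 0.612, 0.004, 0.003]
wrist_force: [0.8, 0.3, -0.7]
width: 0.0821
grasp_force: 0.0
```

```bash
python3 go.py .3654 -.2993 .12 -39
```

```text
t 25.47 pos [0.6587 0.0141 0.1288] tilt 0.62 j7 -0.31 | turn z 24.50 deg, then shift [-428.1  -30.7    8.8] (xy dist 429)
```

step_arm(angular=[[0,0,0],[0,0,0],[0,0,0],[0,0,0],[0,0,0],[0,0,0],[0,0,0],[0,0,0],[0,0,0],[0,0,0],[0,0,0],[0,0,0],[0,0,0],[0,0,0],[0,0,0],[0,0,0],[0,0,0]], xyz=[[-14,-8,0],[-31,-17,1],[-31,-17,1],[-31,-17,1],[-31,-17,1],[-31,-17,1],[-31,-17,1],[-31,-17,1],[-31,-17,0],[-31,-17,0],[-31,-17,0],[-31,-17,0],[-14,-8,0],[-8,-2.5,0],[0,0,0],[0,0,0],[0,0,0]], jaw=[1,1,1,1,1,1,1,1,1,1,1,1,1,1,1,1,1])

```text
clock: 26.88
eef_pos: [0.3632, -0.2982, 0.1154]
ee_rot: [0.79, 0.614, 0.001, 0.0]
wrist_force: [0.7, 0.7, 0.1]
width: 0.0881
grasp_force: 0.0
```

```bash
python3 go.py .3654 -.2993 .022 -14.5; python3 - <<'E'
from h import *
overlay("cap_black",(.3654,-.2993,0),"pics/w8.png")
E
```

```text
t 26.88 pos [ 0.3632 -0.2982  0.1154] tilt 0.10 j7 0.20 | turn z 0.19 deg, then shift [-0.5  2.4 93.4] (xy dist 2)
```

View pics/w8.png

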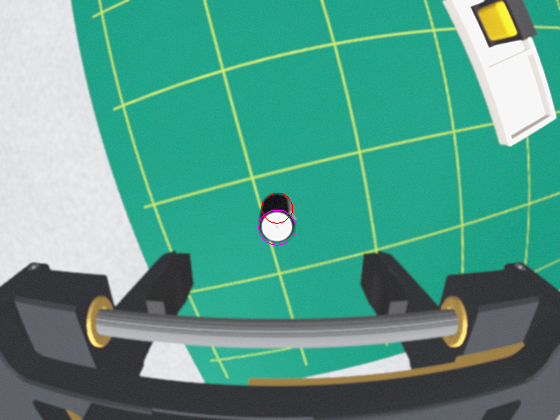

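The black capacitor (~277,218) matches the overlay; grip it.

step_arm(angular=[[0,0,0],[0,0,0],[0,0,0],[0,0,0],[0,0,0],[0,0,0],[0,0,0],[0,0,0],[0,0,0],[0,0,0],[0,0,0],[0,0,0],[0,0,0],[0,0,0],[0,0,0],[0,0,0]], xyz=[[-0.5,2,0],[0,0,30],[0,0,34],[0,0,21],[0,0,8],[0,0,0],[0,0,0],[0,0,0],[0,0,0],[0,0,0],[0,0,0],[0,0,0],[0,0,0],[0,0,0],[0,0,0],[0,0,0]], jaw=[0.8,0.8,0.8,0.8,0.8,0.8,0,0,0,0,0,0,0,0,0,0], force=20)

```text
clock: 28.27
eef_pos: [0.3633, -0.3006, 0.0226]
ee_rot: [0.791, 0.612, 0.0, 0.0]
wrist_force: [-1.0, -0.2, 5.3]
width: 0.0253
grasp_force: 20.0
```

step_arm(angular=[[0,0,0],[0,0,0],[0,0,0],[0,0,0],[0,0,0],[0,0,0],[0,0,0],[0,0,0]], xyz=[[0,0,0],[0,0,0],[0,0,-10],[0,0,-25],[0,0,-30],[0,0,-25],[0,0,-10],[0,0,0]], jaw=[0,0,0,0,0,0,0,0])

```text
clock: 28.93
eef_pos: [0.3642, -0.3013, 0.1249]
ee_rot: [0.791, 0.612, 0.001, 0.002]
wrist_force: [-1.1, 0.3, -0.4]
width: 0.0254
grasp_force: 20.0
```

```bash
python3 go.py .6363 -.0521 .12 -14.5
```

```text
t 28.93 pos [ 0.3642 -0.3013  0.1249] tilt 0.26 j7 0.19 | turn z 0.00 deg, then shift [309.4 201.1   4.9] (xy dist 369)
```

step_arm(angular=[[0,0,0],[0,0,0],[0,0,0],[0,0,0],[0,0,0],[0,0,0],[0,0,0],[0,0,0],[0,0,0],[0,0,0],[0,0,0],[0,0,0],[0,0,0],[0,0,0],[0,0,0]], xyz=[[14,9,0],[28,18.3,0],[28,18.3,0],[28,18.3,0],[28,18.3,0],[28,18.3,0],[28,18.3,0],[28,18.3,0],[28,18.3,0],[28,18.3,0],[28,18.3,0],[15,9,0],[0,0,0],[0,0,0],[0,0,0]], jaw=[0,0,0,0,0,0,0,0,0,0,0,0,0,0,0])

```text
clock: 30.18
eef_pos: [0.6334, -0.0529, 0.1214]
ee_rot: [0.791, 0.612, -0.002, -0.0]
wrist_force: [-0.4, 0.0, -0.4]
width: 0.0254
grasp_force: 20.0
```

```bash
python3 go.py .6363 -.0521 .026 -14.5
```

```text
t 30.18 pos [ 0.6334 -0.0529  0.1214] tilt 0.20 j7 -0.23 | turn z -0.04 deg, then shift [ 1.5  2.6 95.4] (xy dist 3)
```

step_arm(angular=[[0,0,0],[0,0,0],[0,0,0],[0,0,0],[0,0,0],[0,0,0],[0,0,0],[0,0,0]], xyz=[[1,2,0],[0,0,28],[0,0,35],[0,0,20],[0,0,8],[0,0,3],[0,0,1],[0,0,0]], jaw=[0,0,0,0,0,0,0,0])

```text
clock: 30.85
eef_pos: [0.6381, -0.0516, 0.0286]
ee_rot: [0.791, 0.612, 0.001, 0.001]
wrist_force: [0.6, 0.3, -0.8]
width: 0.0251
grasp_force: 20.0
```

step_arm(angular=[[0,0,0],[0,0,0],[0,0,0],[0,0,0],[0,0,0],[0,0,0],[0,0,0],[0,0,0],[0,0,0],[0,0,0],[0,0,0],[0,0,0],[0,0,0],[0,0,0],[0,0,0]], xyz=[[0,0,0],[0,0,0],[0,0,0],[0,0,0],[0,0,0],[0,0,-10],[0,0,-25],[0,0,-35],[0,0,-35],[0,-30,-30],[0,-35,-20],[0,-35,0],[0,-20,0],[0,0,0],[0,0,0]], jaw=[0.65,0.65,0.65,0.65,0.65,0.65,1,1,1,1,1,1,1,1,1])

```text
clock: 32.1
eef_pos: [0.5213, -0.0209, 0.1829]
ee_rot: [0.79, 0.613, 0.0, 0.0]
wrist_force: [-0.3, -0.2, -0.8]
width: 0.0881
grasp_force: 0.0
```

```bash
python3 - <<'E'
from h import *
print(manip.read_state()["clock"])
cv2.imwrite("pics/end_w.png",imaging.read_camera("wrist"))
a=imaging.read_camera("scene")[130:350,70:470];b=imaging.read_camera("wrist")
cv2.imwrite("pics/end.png",np.vstack([cv2.resize(a,(545,300)),cv2.resize(b,(545,409))[:300]]))
E
```

```text
32.1
```

View pics/end.png

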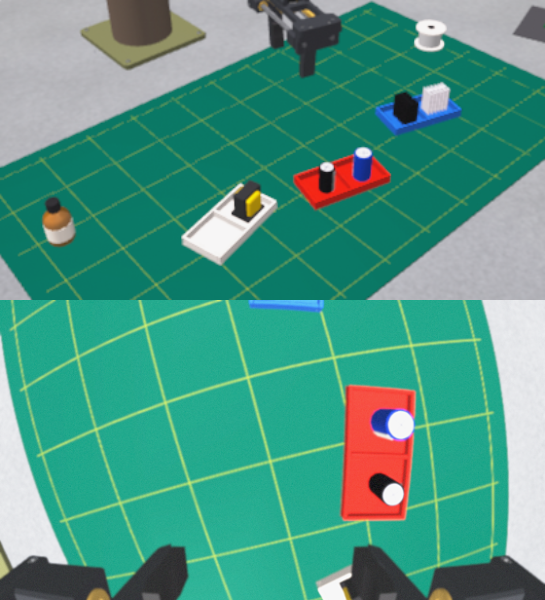

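All five parts stand upright in their own bays: the caps in red (~326,178 and 363,163), the sinks in blue (~405,107 and 435,98) and the transformer in white (~248,203). The reel and flux bottle have not moved.

```bash
python3 -c "
from bench import manip
print(manip.job_done())"
```

```text
the job is handed in; nothing more can be done
None
```

I handed the job in at about 32 s of the 112 s allowed: the final pictures show all five parts upright, one per bay in the correct trays, with the solder reel and flux bottle undisturbed; the hand-in call returned no verdict.

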